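Gauge a setting bar and return it to its labelled slot

TASK

The blue setting bar lies under the foot of the bench height gauge. First press the gauge's black knob down until the sprung foot bears on the bar, hold it there for half a second and let it spring back up; then draw the bar out and lay it in the sloping slot with the blue label, lowering it along the slope right onto the slot's floor before letting go. Leave the red and yellow bars, the jar and the slide box where they are.

Things in the scene. Friction and masses are not known exactly. Their poses are not given: they have to be found in the camera images.
- blue_bar: blue setting bar, loose: 120 x 22 x 28 mm (its x, y, z), blue with an 18 mm bare steel section at each end, about 0.2 kg, same either way round. Origin at its centre. At the start it lies flat on the gauge's base, 15 mm above the bench, lengthwise along the gauge's x, one end under the gauge's foot and the other end free towards the gauge's -x.
- gauge: bench height gauge (fixed): dark base 210 x 80 x 15 mm (x, y, z); white post 28 x 40 mm at x = +87 mm, 115 mm high; from it a white arm 30 mm wide reaches to x = +16 mm, 93 to 115 mm above the bench; the foot slides through it at x = +35 mm, y = 0. Origin: centre of the base underside, on the bench; x towards the post, z up.
- gauge_tip (a point): foot of the gauge: steel disc of 18 mm diameter, 5 mm thick, on an 8 mm stem. This point: centre of its underside, 68 mm above the bench at rest (25 mm above the top of the bar lying on the base). z up.
- gauge_knob (a point): centre of the top face of the gauge's black press knob, a disc of 32 mm diameter and 10 mm thick on the stem straight above the foot; 160 mm above the bench at rest, moves down with the foot.
- gauge_foot (a joint): travel of the gauge's foot in m: 0 at rest (up), growing as it is pressed down, at most 0.042. The foot meets the top of the bar at 0.025. A spring pushes it back up with 2 N at rest and 4 N there; let go, it returns to 0 by itself.
- rack: fixed rack: aluminium plate 190 x 250 x 8 mm on the bench with three colour-labelled sloping slots side by side along its y, 80 mm apart, in any order of colours; they slope up towards its +x, 125 mm above the bench at the top. Origin: under its middle slot, on the bench; z up.
- blue_slot: blue slot: white tray with grey rims, sloping 33 degrees; blue label plate past its upper end, blue stripe on its floor. Origin: centre of its floor, 68 mm above the bench. x up the slope along the tray, y across, z square out of the floor. Inside 132 mm long (x), 27 mm wide (y); rims 6 mm thick, 8 mm high, on all four sides. Empty.
- red_slot: red slot: white tray with grey rims, sloping 33 degrees; red label plate past its upper end, red stripe on its floor. Origin: centre of its floor, 68 mm above the bench. x up the slope along the tray, y across, z square out of the floor. Inside 132 mm long (x), 27 mm wide (y); rims 6 mm thick, 8 mm high, on all four sides. Empty, not to be used.
- yellow_slot: yellow slot: white tray with grey rims, sloping 33 degrees; yellow label plate past its upper end, yellow stripe on its floor. Origin: centre of its floor, 68 mm above the bench. x up the slope along the tray, y across, z square out of the floor. Inside 132 mm long (x), 27 mm wide (y); rims 6 mm thick, 8 mm high, on all four sides. Holds the yellow bar.
- red_bar: red setting bar, loose: 120 x 22 x 28 mm (its x, y, z), red with an 18 mm bare steel section at each end, about 0.2 kg, same either way round. Origin at its centre. Bystander, lies flat on the bench.
- yellow_bar: yellow setting bar, loose: 120 x 22 x 28 mm (its x, y, z), yellow with an 18 mm bare steel section at each end, about 0.2 kg, same either way round. Origin at its centre. Bystander, lies in the yellow slot.
- jar: amber jar with black cap, 56 mm diameter, 85 mm high, bystander. Origin: centre of its underside.
- slide_box: closed green slide box 100 x 80 x 34 mm with a white seam and paper label, bystander. Origin: centre of its underside.
There are look-alikes about, which are no part of the job. Leave any green look-alike of the gauge alone.

How it is judged:
On the way, in this order (a step that is already met when the one before it is completed fails the run):
1. the gauge's foot is pressed onto the blue bar (travel 21 to 29 mm, foot bearing on the bar with over 1 N) for 0.2 s (value of joint gauge_foot between 0.021 and 0.029 m and contact force between gauge_foot and blue_bar above 1 N), for 0.2 s.
2. the blue bar, still held by the fingers, has been lowered along the slope into the blue slot (within 10 mm along, 6 mm across, 7 mm of lying on the floor, 0.15 rad) (x of blue_bar in the frame of blue_slot between -0.01 and 0.01 m and y of blue_bar in the frame of blue_slot between -0.006 and 0.006 m and z of blue_bar in the frame of blue_slot between 0.007 and 0.021 m and angle between the x axis of blue_bar and the x axis of blue_slot, either way round below 0.15 rad and contact force between the fingers and blue_bar above 1 N), for 0.04 s.
At the end, for the whole second after the job is handed in: the blue bar rests in the blue slot (centre within 8 mm along, 5 mm across, 4 mm in height of lying centrally on its floor; within 0.08 rad of its length), the gauge foot is back up (within 3 mm), and the red bar, yellow bar, jar and slide box are within 20 mm of their starts (x of blue_bar in the frame of blue_slot between -0.008 and 0.008 m and y of blue_bar in the frame of blue_slot between -0.005 and 0.005 m and z of blue_bar in the frame of blue_slot between 0.01 and 0.018 m and angle between the x axis of blue_bar and the x axis of blue_slot, either way round below 0.08 rad and linear speed of blue_bar below 0.01 m/s and value of joint gauge_foot below 0.003 m and distance of each of red_bar, yellow_bar, jar, slide_box from where it was at the start of the episode below 0.02 m); the robot touches nothing.
It fails at once if a bystander (red bar, yellow bar, jar or slide box) is moved by 30 mm or more (distance of any of red_bar, yellow_bar, jar, slide_box from where it was at the start of the episode above 0.03 m).
It also fails if it takes over 51 s, if anything falls off the work surface, if the arm or the gripper's body presses on something with over 40 N, if the wrist force passes 120 N, or if a joint passes its speed limit or range.

ROBOT

A 6-joint arm with a two-finger parallel gripper is mounted at the origin on the work surface. World frame = base frame: x ahead of the robot, y to its left, z up, the work surface at z = 0. Lengths are in m, angles in rad, forces in N, time in s.
With the tool pointing down it reaches from about 0.3 to 0.75 m from the base axis. Payload 8.5 kg.
Tool frame: the origin (TCP) lies at the very end of the fingers, on their centre line; the grasp point (between the pads) lies 19 mm behind it; z points along the fingers, y is the direction in which the jaws open and shut (so a half turn about z gives the same grasp; the last joint's range is limited). The gripper opens to 88 mm and grips with 3 to 60 N. Pads are 18 mm wide; open, the fingers measure 123 mm over their backs; the gripper's body (75 mm by 187 mm) begins 45 mm behind the grasp point.
Start: joints at [1.015, 0.381, 1.297, -0, 1.464, -0.215], TCP at [0.184, 0.518, 0.218] pointing down, gripper open.
Joint ranges: [-3.11, 3.11], [-0.89, 2.33], [0.22, 2.48], [-1.42, 4.56], [0.17, 2.85], [-2.88, 2.88]. Speed limits (rad/s): [2.39, 2.39, 3.14, 3.14, 3.14, 3.14].

INTERFACE

Orientations are given as a unit quaternion [w, x, y, z].
In Python, from cell import status, vision, ticket gives the robot as it stands.
- The arm moves only by the tool jog_arm, never from a script. Its argument "deltas" is one flat list of numbers, 5 for each row, row after row: the opening in per cent of the stroke, from 0 (shut) to 100 (fully open), then the shift along the world's x, y, z in mm, then the turn about the world's z in rad. In form: [grip, dx, dy, dz, yaw, grip, dx, dy, dz, yaw, ...]. A call has 1 to 12 rows; each row is the pose to reach, as a shift and turn from the pose measured when the call began; what a row does not reach only later rows make up. A row lasts 1/8 s, in which the tool goes at most 62.5 mm and 10.7 degrees, less where a joint would pass 70% of its speed; a pose out of reach is approached as far as the arm can. A call with a gripper value outside its range is refused whole. The fingers move at their own pace and stop on an object; "squeeze" is the grip in N (left out, the last holds). Time passes only in rows, so rows that repeat a pose let the fingers close. It gives the time, the measured TCP pose, the force and the opening at its end, in the units of the state.
- status.get_obs(): the state, without advancing time (a new reading comes with each control period).
- vision.get_image(name): name is "side" or "top"; returns the picture (400x640x3 uint8, red, green, blue); there is no depth.
- vision.camera_info(name): a dict with "camera_matrix" (3x3 intrinsics, pixels), "world_to_cam" (4x4, takes a point from world to camera coordinates). Camera axes: x right, y down, z forward; pixel columns grow to the right and rows downward; lengths in m; the calibration is good to about 2 mm. A picture is of the moment at which its call begins. camera_info takes no time and is no camera call.
- ticket.sign_off(): hands the job in, once; it reports no verdict.
The state is a dict: "time_s": time; "joint_pos": joint angles; "qvel": joint speeds; "joint_torque": joint torques, N m; "position": TCP position; "ee_rot": TCP orientation; "contact_force": force on the tool from outside, world axes, zero at the start; "torque": the same for the moment, N m; "grip_width": finger opening in m.
Only numpy, scipy, OpenCV 4.12 (cv2) and the standard library are available. Lean on these libraries where they do the work, as an engineer would, in place of code of your own. Each camera call takes 0.05 s, during which the arm holds its last target.

## Working session

There is one attempt and no reset: what is moved stays moved. The work goes in short steps, Python scripts to look and compute and a tool call to move; the robot and the scene stay as the last step left them, time stands still between calls to the robot, and variables do not carry over. Pictures are saved under pics/ and viewed, and the job is handed in when it is done.

Besides the shell and the picture viewer there is one more tool, called after ">>>" by a JSON object that holds its "op" and its "data", one argument or row to a line. jog_arm: Moves the arm, as the interface text tells. Its arguments: {"type":"object","properties":{"deltas":{"type":"array"},"squeeze":{"type":"number"}},"required":["deltas"]}

```bash
mkdir -p pics; ls; python3 - <<'E'
from cell import status, vision
import cv2
print(status.get_obs())
for n in ["side","top"]:
    cv2.imwrite(f"pics/{n}0.png",vision.get_image(n)[:,:,::-1])
    i=vision.camera_info(n);print(n,i["camera_matrix"],i["world_to_cam"])
E
```

```text
pics
{'time_s': 0.0, 'joint_pos': array([ 1.01470510e+00,  3.81202392e-01,  1.29824533e+00,  1.00418296e-05,
        1.46359133e+00, -2.15291665e-01]), 'qvel': array([-0.00015796,  0.00047831, -0.00097595, -0.00015451,  0.00062847,
       -0.00066838]), 'joint_torque': array([-1.35839600e-03, -4.37940681e+01, -2.24555522e+01,  7.12912856e-02,
        3.52290273e-02, -9.66138077e-05]), 'position': array([0.18366396, 0.51810648, 0.21733956]), 'ee_rot': array([-2.76691707e-04,  1.69576843e-01,  9.85516703e-01, -6.68192209e-04]), 'contact_force': array([ 0.50647154, -0.57688741, -0.52659277]), 'torque': array([-0.0405287 , -0.02999175, -0.02495057]), 'grip_width': 0.08844729958335648}
side [[451.66934718   0.         323.42830345]
 [  0.         451.66934718 204.61551468]
 [  0.           0.           1.        ]] [[ 0.93874519 -0.34454543  0.00677567 -0.40368703]
 [-0.21496003 -0.60081933 -0.76994046  0.30557403]
 [ 0.26935042  0.72132141 -0.63807976  1.18934878]
 [ 0.          0.          0.          1.        ]]
top [[498.69803468   0.         310.48716717]
 [  0.         498.69803468 192.44637299]
 [  0.           0.           1.        ]] [[ 0.00906012 -0.99994049 -0.00607634  0.18408023]
 [-0.99556385 -0.00845103 -0.09370802  0.53778548]
 [ 0.09365109  0.00689839 -0.99558118  1.97118905]
 [ 0.          0.          0.          1.        ]]
```

View pics/side0.png

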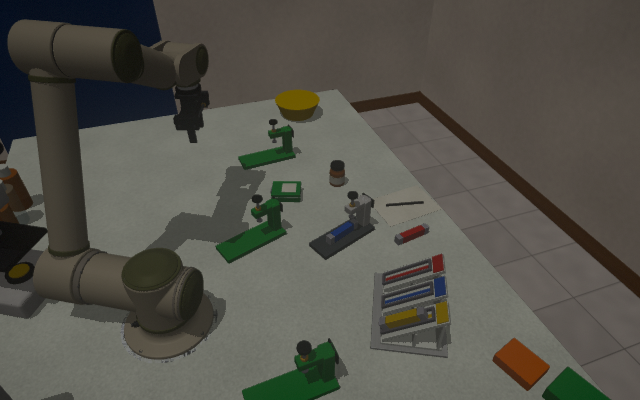

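View pics/top0.png

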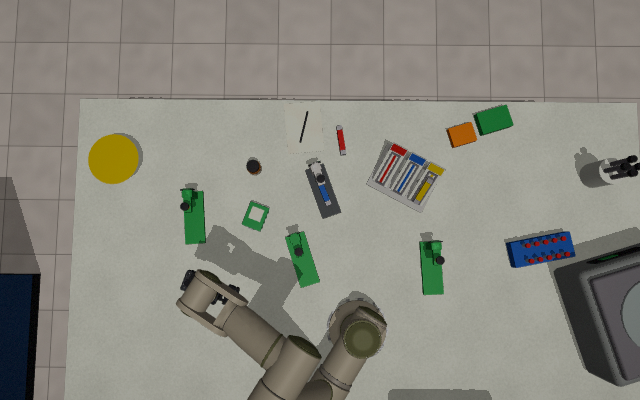

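Candidates for the gauge: a white gauge with a dark base at top (322,188) / side (345,232), and green ones at top (193,215), (302,258) and (431,266). Only the first has a white post and dark base with a blue bar on it. Candidates for the slot: the rack's middle tray at top (410,172) has the blue label. I'll check both in enlarged crops.

```bash
python3 - <<'E'
import cv2,numpy as np
t=cv2.imread("pics/top0.png");s=cv2.imread("pics/side0.png")
a=cv2.resize(t[115:225,290:455],None,fx=4.6,fy=4.6,interpolation=cv2.INTER_CUBIC)
cv2.imwrite("pics/ct0.png",a)
cv2.imwrite("pics/cs0.png",cv2.resize(s[180:360,300:460],None,fx=3.3,fy=3.3,interpolation=cv2.INTER_CUBIC))
E
```

```text
(no output)
```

View pics/ct0.png

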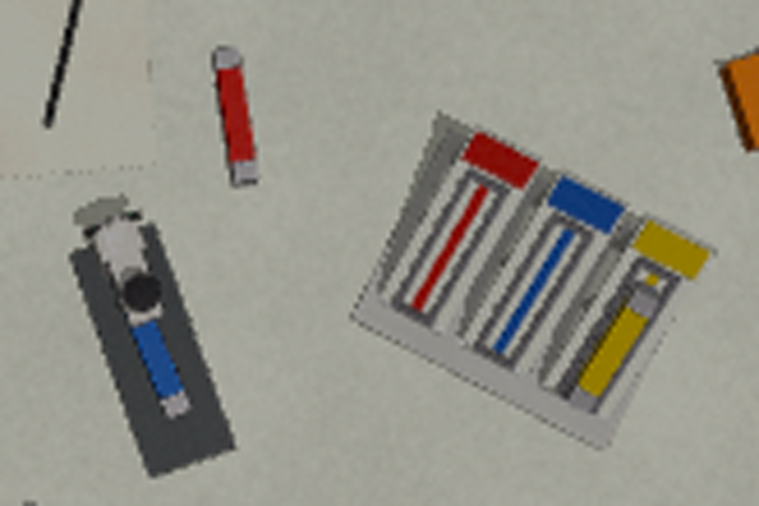

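View pics/cs0.png

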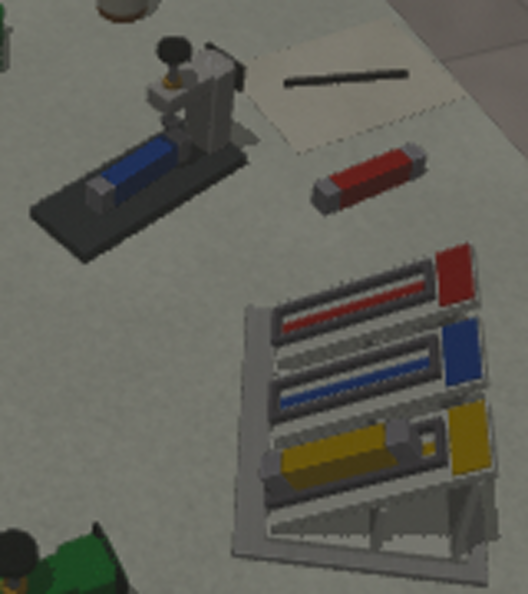

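```bash
cat > h.py <<'E'
import cv2,numpy as np
from cell import vision
def ray(n,uv):
    i=vision.camera_info(n);K=np.array(i["camera_matrix"]);T=np.array(i["world_to_cam"])
    d=T[:3,:3].T@np.linalg.solve(K,[uv[0],uv[1],1.]);o=-T[:3,:3].T@T[:3,3]
    return o,d/np.linalg.norm(d)
def onz(n,uv,z):
    o,d=ray(n,uv);return o+d*(z-o[2])/d[2]
def tri(u,v):
    i=[vision.camera_info(n) for n in("top","side")]
    P=[np.array(k["camera_matrix"])@np.array(k["world_to_cam"])[:3] for k in i]
    X=cv2.triangulatePoints(P[0],P[1],np.array(u,float).reshape(2,1),np.array(v,float).reshape(2,1))
    return (X[:3]/X[3]).ravel()
def proj(n,X):
    i=vision.camera_info(n);T=np.array(i["world_to_cam"])
    p=np.array(i["camera_matrix"])@(T[:3,:3]@np.array(X)+T[:3,3]);return p[:2]/p[2]
def blobs(img,lo,hi,box,minarea=6):
    x0,y0,x1,y1=box;F=4
    c=cv2.resize(img[y0:y1,x0:x1],None,fx=F,fy=F,interpolation=cv2.INTER_CUBIC)
    m=cv2.inRange(cv2.cvtColor(c,cv2.COLOR_BGR2HSV),np.array(lo),np.array(hi))
    out=[]
    for k in cv2.findContours(m,cv2.RETR_EXTERNAL,cv2.CHAIN_APPROX_NONE)[0]:
        a=cv2.contourArea(k)/F/F
        if a<minarea: continue
        M=cv2.moments(k);cen=np.array([M['m10']/M['m00'],M['m01']/M['m00']])
        f=lambda p:(np.array(p)+.5)/F-.5+[x0,y0]
        out.append((a,f(cen),f(cv2.boxPoints(cv2.minAreaRect(k))),f(k.reshape(-1,2))))
    return sorted(out,key=lambda r:-r[0])
E
python3 - <<'E'
from h import *
np.set_printoptions(precision=4,suppress=True)
t=cv2.imread("pics/top0.png");s=cv2.imread("pics/side0.png")
B=([95,110,50],[130,255,255])
def show(n,bl):
    for b in bl: print(n,round(b[0],1),b[1].round(2),b[2].round(1).tolist())
bt=blobs(t,*B,(290,115,455,225));bs=blobs(s,*B,(300,180,460,360))
show("blue top",bt);show("blue side",bs)
R=([0,130,60],[8,255,255]);show("red top",blobs(t,*R,(360,115,455,225)));show("red side",blobs(s,*R,(360,240,460,360)))
K=([0,0,0],[180,255,38]);show("knob top",blobs(t,*K,(305,160,345,220)));show("knob side",blobs(s,*K,(335,180,380,220)))
D=([0,0,0],[180,255,85]);bd=blobs(t,*D,(295,150,345,222));show("base",bd)
E
```

```text
blue top 97.6 [416.74 159.07] [[408.3, 158.8], [411.4, 152.5], [425.3, 159.5], [422.2, 165.8]]
blue top 94.9 [323.7  192.72] [[317.6, 186.1], [323.5, 183.7], [329.9, 199.2], [324.0, 201.6]]
blue top 63.1 [405.53 177.79] [[396.4, 190.5], [412.5, 163.9], [414.6, 165.2], [398.5, 191.8]]
blue side 177.7 [439.35 286.28] [[433.2, 277.4], [443.9, 276.4], [445.6, 295.3], [434.9, 296.3]]
blue side 123.6 [341.44 228.43] [[330.0, 231.9], [349.7, 219.4], [353.2, 224.8], [333.5, 237.4]]
blue side 102.0 [407.37 295.48] [[384.1, 300.8], [429.1, 287.8], [429.9, 290.4], [384.8, 303.4]]
red top 97.4 [398.21 149.39] [[389.8, 149.0], [393.0, 142.7], [406.7, 149.7], [403.5, 156.1]]
red top 62.2 [387.34 168.34] [[378.6, 181.1], [393.8, 154.5], [396.0, 155.8], [380.9, 182.3]]
red side 153.3 [437.35 263.04] [[431.2, 254.8], [441.5, 253.8], [443.2, 271.2], [432.9, 272.2]]
red side 90.0 [406.9  272.54] [[385.0, 277.9], [427.5, 264.8], [428.2, 267.3], [385.8, 280.4]]
knob top 36.3 [320.43 177.89] [[316.9, 181.9], [316.9, 174.6], [324.1, 174.6], [324.1, 181.9]]
knob side 53.4 [352.36 195.04] [[347.9, 191.4], [356.9, 191.4], [356.9, 199.1], [347.9, 199.1]]
knob side 10.8 [371.92 203.13] [[370.6, 206.5], [371.1, 199.1], [373.2, 199.2], [372.6, 206.7]]
base 901.7 [323.14 192.76] [[304.0, 169.3], [323.0, 162.4], [340.9, 211.8], [322.0, 218.7]]
base 6.0 [309.39 164.79] [[307.3, 165.3], [309.8, 162.3], [311.5, 163.7], [309.1, 166.7]]
```

```bash
python3 - <<'E'
from h import *
np.set_printoptions(precision=4,suppress=True)
a=np.array
# blue stripe ends
lo=tri([397.45,191.15],[384.45,302.1]);hi=tri([413.55,164.55],[429.5,289.1])
print("blue lo hi",lo,hi,np.linalg.norm(hi-lo),"mid",(lo+hi)/2, "slope",np.degrees(np.arcsin((hi-lo)[2]/np.linalg.norm(hi-lo))),"yaw",np.arctan2(*(hi-lo)[[1,0]]))
print("cent z68", onz("top",[405.53,177.79],.068),onz("side",[407.37,295.48],.068))
rlo=tri([379.75,181.7],[385.4,279.1]);rhi=tri([394.9,155.1],[427.85,266.0])
print("red",rlo,rhi,"mid",(rlo+rhi)/2,np.arctan2(*(rhi-rlo)[[1,0]]))
print("red cent", onz("top",[387.34,168.34],.068),onz("side",[406.9,272.54],.068))
k=onz("top",[320.43,177.89],.158);print("knob",k,onz("side",[352.36,195.04],.155),tri([320.43,177.89],[352.36,195.04]))
# base corners at z=.015
C=[onz("top",c,.013) for c in [(304.0,169.3),(323.0,162.4),(340.9,211.8),(322.0,218.7)]]
print(a(C)[:,:2], "len",[np.linalg.norm(C[i]-C[(i+1)%4]) for i in range(4)],"cen",np.mean(C,0))
d=C[0]-C[3]+C[1]-C[2];print("gauge yaw",np.arctan2(d[1],d[0]))
# blue bar
Bt=[onz("top",c,.043) for c in [(317.6,186.1),(323.5,183.7),(329.9,199.2),(324.0,201.6)]]
print("bar blue part top",a(Bt)[:,:2]); d=Bt[0]-Bt[3]+Bt[1]-Bt[2];print(np.arctan2(d[1],d[0]))
E
```

```text
blue lo hi [ 0.5441 -0.1583  0.0316] [ 0.64   -0.2088  0.1029] 0.12973544585420463 mid [ 0.5921 -0.1835  0.0673] slope 33.36035439893946 yaw -0.48470309297386033
cent z68 [ 0.5931 -0.1841  0.068 ] [ 0.5943 -0.184   0.068 ]
red [ 0.5814 -0.0878  0.0327] [ 0.6768 -0.1373  0.102 ] mid [ 0.6291 -0.1125  0.0674] -0.47914260920929036
red cent [ 0.63   -0.1129  0.068 ] [ 0.631  -0.1132  0.068 ]
knob [0.5788 0.1511 0.158 ] [0.5769 0.1514 0.155 ] [0.5783 0.1514 0.1548]
[[0.6312 0.216 ]
 [0.6601 0.1393]
 [0.4604 0.0661]
 [0.432  0.1418]] len [np.float64(0.08195642728842145), np.float64(0.21270688457039202), np.float64(0.08079993830821328), np.float64(0.212611752743896)] cen [0.5459 0.1408 0.013 ]
gauge yaw 0.35395517845464713
bar blue part top [[0.5601 0.1606]
 [0.5699 0.1373]
 [0.5083 0.1115]
 [0.4986 0.1348]]
0.3968349727305949
```

The crops confirm both: the white gauge with the blue bar on its dark base, and the blue-label slot in the middle of the rack. The slot spacing comes out at 80 mm, the slope at 33.4°, the base at 212x81 mm and the knob height at 155 mm, all close to the given sizes. Now I'll move above the knob with the fingers shut.

>>> {"op": "jog_arm", "data": {
  "deltas": [0,50,-46,0,0.09,0,99,-92,0,0.18,0,148,-137,0,0.27,0,198,-183,0,0.36,0,247,-229,0,0.45,0,296,-275,0,0.54,0,346,-320,0,0.63,0,380,-352,0,0.71,0,395,-366,0,0.71,0,395,-366,-20,0.71,0,395,-366,-30,0.71,0,395,-366,-30,0.71],
  "squeeze": 15
}}

```text
time_s: 1.6
position: [0.5781, 0.1525, 0.1869]
ee_rot: [-0.001, -0.184, 0.983, -0.001]
contact_force: [-0.6, 0.3, 0.2]
grip_width: 0.0008
```

>>> {"op": "jog_arm", "data": {
  "deltas": [0,0,-0.5,-20,0,0,0,-0.5,-28,0,0,0,-0.5,-34,0,0,0,-0.5,-40,0,0,0,-0.5,-45,0,0,0,-0.5,-49,0,0,0,-0.5,-50,0,0,0,-0.5,-50,0]
}}

```text
time_s: 2.6
position: [0.5782, 0.152, 0.137]
ee_rot: [-0.001, -0.184, 0.983, -0.001]
contact_force: [-1.2, 0.2, 1.8]
grip_width: 0.0002
```

```bash
python3 - <<'E'
from h import *
s=vision.get_image("side")[:,:,::-1]
cv2.imwrite("pics/p1.png",cv2.resize(s[160:270,290:400],None,fx=5,fy=5,interpolation=cv2.INTER_CUBIC))
E
```

```text
(no output)
```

View pics/p1.png

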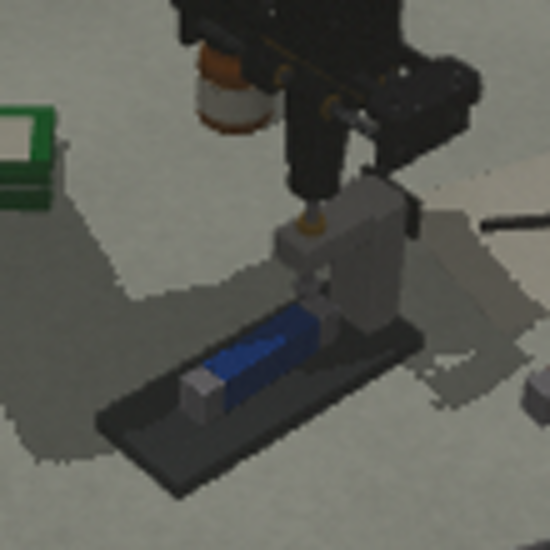

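The picture shows the fingers on the knob, with the foot just above the bar's far steel end at crop (315,290). Next I'll press further and hold.

>>> {"op": "jog_arm", "data": {
  "deltas": [0,0,0,-1,0,0,0,0,-2,0,0,0,0,-3,0,0,0,0,-3,0]
}}

```text
time_s: 3.15
position: [0.5782, 0.152, 0.1341]
ee_rot: [-0.001, -0.184, 0.983, -0.001]
contact_force: [-0.4, -0.3, 2.0]
grip_width: 0.0004
```

>>> {"op": "jog_arm", "data": {
  "deltas": [0,0,0,-0.7,0,0,0,0,-1.4,0,0,0,0,-1.4,0]
}}

```text
time_s: 3.52
position: [0.5782, 0.152, 0.1326]
ee_rot: [-0.001, -0.184, 0.983, -0.001]
contact_force: [-1.2, 0.3, 2.4]
grip_width: 0.0009
```

```bash
python3 - <<'E'
from cell import status
o=status.get_obs();print(o["position"],o["contact_force"],o["joint_torque"])
E
```

```text
[0.57817034 0.15200265 0.13257544] [-1.22095442  0.27762258  2.41198466] [-1.40494346e-01 -4.87634182e+01 -2.04391748e+01 -6.82862336e-02
 -1.09497195e-01  2.56845306e-03]
```

>>> {"op": "jog_arm", "data": {
  "deltas": [0,0,0,-1,0,0,0,0,-2,0,0,0,0,-2,0]
}}

```text
time_s: 3.9
position: [0.5782, 0.152, 0.1305]
ee_rot: [-0.001, -0.184, 0.983, -0.001]
contact_force: [-1.6, 0.8, 1.9]
grip_width: 0.0004
```

```bash
python3 - <<'E'
from h import *
s=vision.get_image("side")[:,:,::-1]
cv2.imwrite("pics/p2.png",cv2.resize(s[190:250,320:390],None,fx=8,fy=8,interpolation=cv2.INTER_CUBIC))
E
```

```text
(no output)
```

View pics/p2.png

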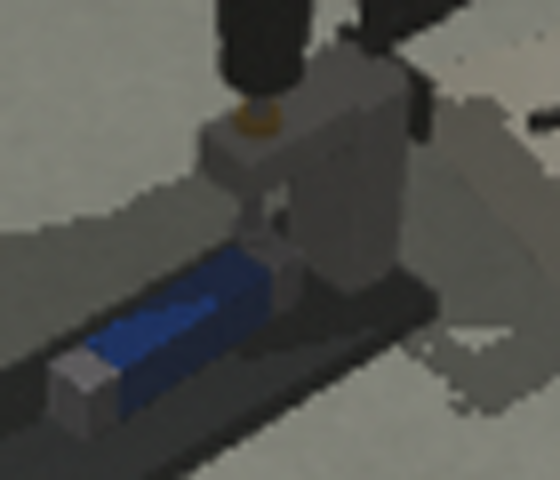

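>>> {"op": "jog_arm", "data": {
  "deltas": [0,0,0,-1,0,0,0,0,-1.5,0,0,0,0,-1.5,0]
}}

```text
time_s: 4.32
position: [0.5782, 0.152, 0.1291]
ee_rot: [-0.001, -0.184, 0.983, -0.001]
contact_force: [-0.8, -0.6, 2.1]
grip_width: 0.0004
```

```bash
python3 - <<'E'
from h import *
for z in (.16,.15,.135,.129,.125,.115,.103,.068,.043): print(z,proj("side",[.5785,.152,z]).round(1), proj("top",[.5785,.152,z]).round(1))
s=vision.get_image("side")[:,:,::-1]; s0=cv2.imread("pics/side0.png")
f=lambda i:cv2.resize(cv2.convertScaleAbs(i[180:240,330:385],alpha=2.2),None,fx=7,fy=8,interpolation=cv2.INTER_CUBIC)
cv2.imwrite("pics/p3.png",np.hstack([f(s0),f(s)]))
E
```

```text
0.16 [352.8 193.5] [320.2 177.9]
0.15 [352.7 196.1] [320.2 178.2]
0.135 [352.4 200. ] [320.1 178.7]
0.129 [352.3 201.5] [320.1 178.9]
0.125 [352.3 202.5] [320.1 179. ]
0.115 [352.1 205.1] [320.  179.4]
0.103 [351.9 208.1] [320.  179.7]
0.068 [351.4 216.6] [319.9 180.8]
0.043 [351.1 222.6] [319.8 181.5]
```

View pics/p3.png

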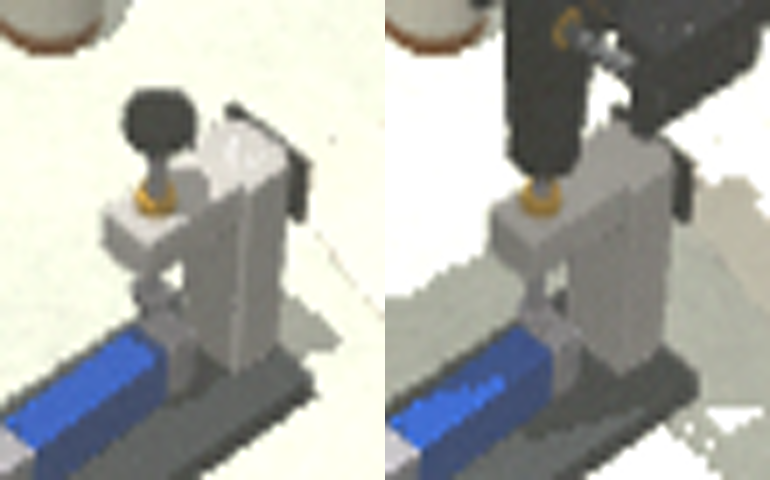

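>>> {"op": "jog_arm", "data": {
  "deltas": [0,0,0,-2,0,0,0,0,-4,0,0,0,0,-6,0,0,0,0,-8,0,0,0,0,-8,0]
}}

```text
time_s: 5.0
position: [0.5782, 0.152, 0.1209]
ee_rot: [-0.001, -0.184, 0.983, -0.0]
contact_force: [-0.8, 1.2, 2.6]
grip_width: 0.0004
```

```bash
python3 - <<'E'
from h import *
s=vision.get_image("side")[:,:,::-1]; t=vision.get_image("top")[:,:,::-1]
f=lambda i:cv2.resize(cv2.convertScaleAbs(i[180:240,330:385],alpha=2.2),None,fx=7,fy=8,interpolation=cv2.INTER_CUBIC)
cv2.imwrite("pics/p4.png",np.hstack([f(s),cv2.resize(t[150:210,295:350],None,fx=7,fy=8)]))
E
```

```text
(no output)
```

View pics/p4.png

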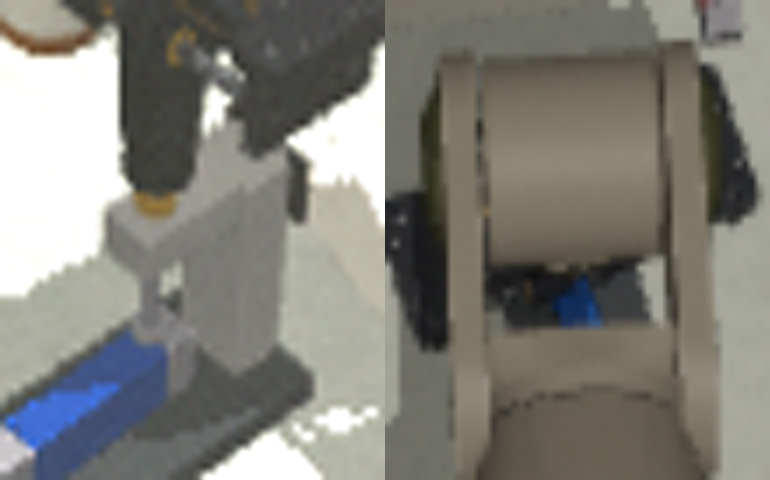

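>>> {"op": "jog_arm", "data": {
  "deltas": [0,0,0,-2,0,0,0,0,-4,0,0,0,0,-5,0,0,0,0,-5,0]
}}

```text
time_s: 5.6
position: [0.5782, 0.152, 0.116]
ee_rot: [-0.001, -0.184, 0.983, -0.0]
contact_force: [-1.7, -0.0, 3.2]
grip_width: 0.0003
```

>>> {"op": "jog_arm", "data": {
  "deltas": [0,0,0,-1,0,0,0,0,-1.5,0,0,0,0,-2,0,0,0,0,-2,0]
}}

```text
time_s: 6.1
position: [0.5783, 0.152, 0.1146]
ee_rot: [-0.0, -0.184, 0.983, -0.001]
contact_force: [-1.8, 0.1, 6.9]
grip_width: 0.0005
```

The force has risen to 6.9 N, so the foot bears on the bar. I'll press slightly more and hold for over 0.5 s, then release.

>>> {"op": "jog_arm", "data": {
  "deltas": [0,0,0,-1,0,0,0,0,-1,0,0,0,0,-1,0,0,0,0,-1,0,0,0,0,-1,0]
}}

```text
time_s: 6.72
position: [0.5783, 0.152, 0.1146]
ee_rot: [-0.0, -0.184, 0.983, -0.001]
contact_force: [-3.6, -0.2, 10.4]
grip_width: 0.0005
```

```bash
python3 - <<'E'
from h import *
s=vision.get_image("side")[:,:,::-1]
f=lambda i:cv2.resize(cv2.convertScaleAbs(i[150:240,310:400],alpha=2.2),None,fx=6.5,fy=6.5,interpolation=cv2.INTER_CUBIC)
cv2.imwrite("pics/p5.png",f(s))
E
```

```text
(no output)
```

View pics/p5.png

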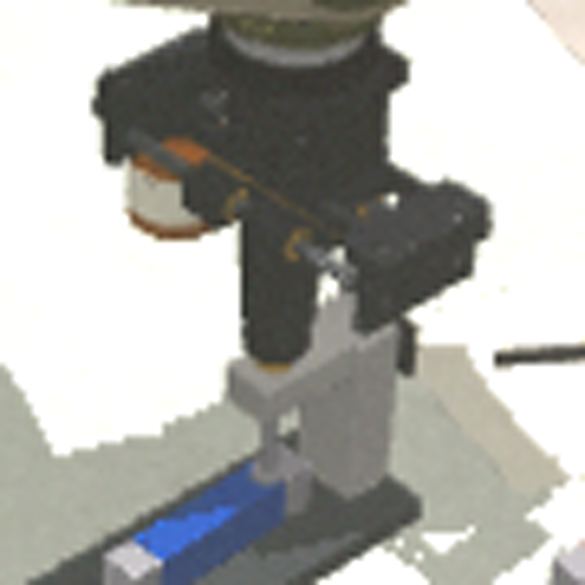

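```bash
python3 - <<'E'
from h import *
s=cv2.imread("pics/side0.png")
for z in (.2173,.2373): print(proj("side",[.1837,.5181,z]),proj("top",[.1837,.5181,z]))
cv2.imwrite("pics/p6.png",cv2.resize(cv2.convertScaleAbs(s[70:160,150:240],alpha=2.5),None,fx=6.5,fy=6.5,interpolation=cv2.INTER_CUBIC))
E
```

```text
[198.31327372 139.49346834] [216.78049539 285.17402614]
[197.26240113 134.16455305] [215.6832463  285.69331191]
```

View pics/p6.png

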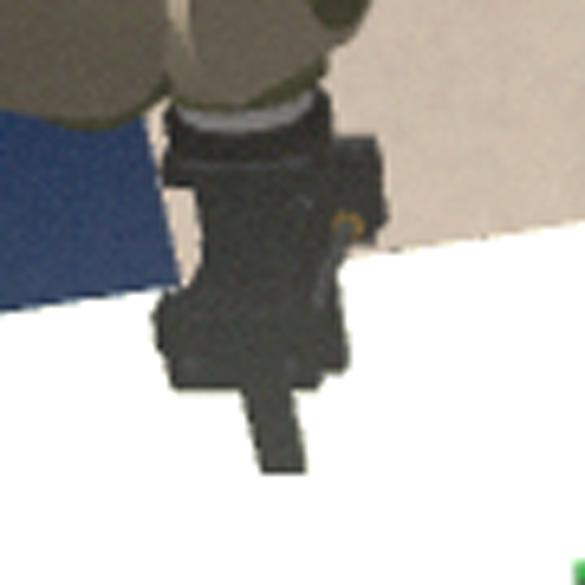

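>>> {"op": "jog_arm", "data": {
  "deltas": [0,0,0,8,0,0,0,0,20,0,0,0,0,40,0,0,0,0,65,0,0,0,0,65,0]
}}

```text
time_s: 7.4
position: [0.579, 0.1521, 0.1812]
ee_rot: [0.002, -0.184, 0.983, -0.001]
contact_force: [0.7, 0.3, 0.2]
grip_width: 0.0003
```

```bash
python3 - <<'E'
from h import *
for z in (.2173,.2373): print(z,proj("side",[.1663,.469,z]),proj("side",[.201,.567,z]))
s=vision.get_image("side")[:,:,::-1]
print([(z,proj("side",[.579,.1521,z]).round(1)) for z in (.1812,.201)])
cv2.imwrite("pics/p7.png",cv2.resize(cv2.convertScaleAbs(s[130:240,300:410],alpha=2.2),None,fx=5,fy=5,interpolation=cv2.INTER_CUBIC))
E
```

```text
0.2173 [194.99741755 148.14336204] [201.43222211 131.3357968 ]
0.2373 [193.88710945 142.74173719] [200.43582206 126.07929119]
[(0.1812, array([353.3, 187.8])), (0.201, array([353.7, 182.5]))]
```

View pics/p7.png

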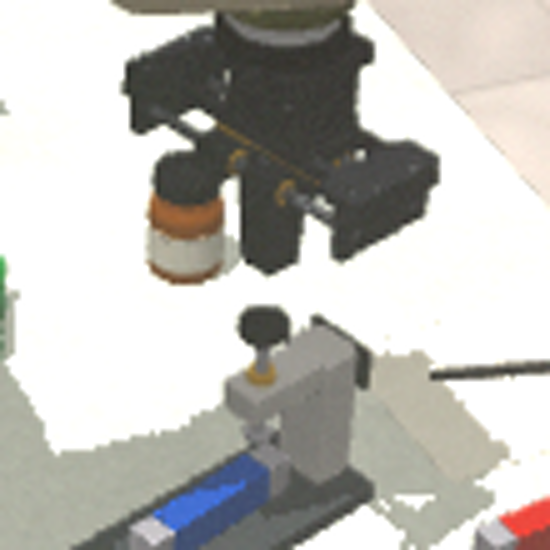

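The foot is back up. The knob contact and both views show the physical finger tips sit about 20 mm above the reported TCP, so I take tip z = reported z + 0.020. Now over to the bar's free half, straddle it, and check before closing.

>>> {"op": "jog_arm", "data": {
  "deltas": [60,-40,-15,5,0,60,-67,-24,5,0,60,-67,-24,-20,0,60,-67,-24,-60,0,60,-67,-24,-95,0,60,-67,-24,-115,0,60,-67,-24,-115,0]
}}

```text
time_s: 8.32
position: [0.51, 0.1279, 0.0627]
ee_rot: [-0.002, -0.184, 0.983, -0.0]
contact_force: [-0.3, -0.5, -0.2]
grip_width: 0.0527
```

```bash
python3 - <<'E'
from h import *
s=vision.get_image("side")[:,:,::-1]
cv2.imwrite("pics/p8.png",cv2.resize(cv2.convertScaleAbs(s[150:260,280:390],alpha=2.2),None,fx=5,fy=5,interpolation=cv2.INTER_CUBIC))
E
```

```text
(no output)
```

View pics/p8.png

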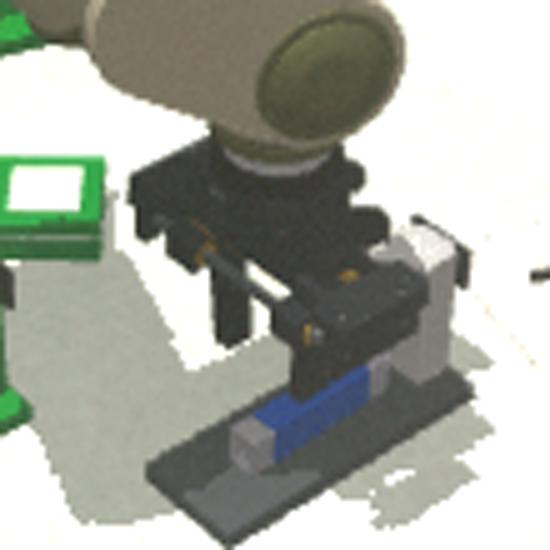

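The fingers straddle the bar, near tip at crop (300,395) and far tip at (232,345). Descending.

>>> {"op": "jog_arm", "data": {
  "deltas": [60,1,0,-20,0,60,1,0,-40,0,60,1,0,-52,0,60,1,0,-57,0,60,1,0,-57,0]
}}

```text
time_s: 9.0
position: [0.512, 0.128, 0.0073]
ee_rot: [-0.001, -0.184, 0.983, -0.001]
contact_force: [1.0, 0.3, -0.2]
grip_width: 0.0529
```

```bash
python3 - <<'E'
from h import *
s=vision.get_image("side")[:,:,::-1]
cv2.imwrite("pics/p9.png",cv2.resize(cv2.convertScaleAbs(s[160:260,290:390],alpha=2.2),None,fx=5.5,fy=5.5,interpolation=cv2.INTER_CUBIC))
E
```

```text
(no output)
```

View pics/p9.png

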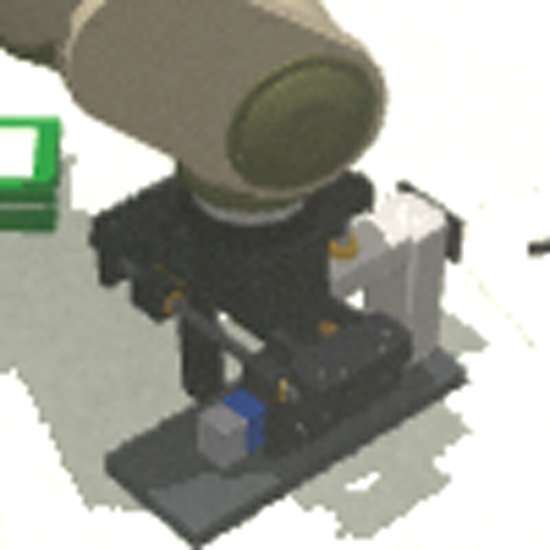

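Fingers are clear of the base and either side of the bar. Grip, lift 3 mm, draw out 48 mm along the gauge's -x and set down, so I can regrip at the bar's centre.

>>> {"op": "jog_arm", "data": {
  "deltas": [0,0,0,0,0,0,0,0,0,0,0,0,0,0,0,0,0,0,0,0,0,0,0,3,0,0,-10,-4,3,0,0,-22,-8,3,0,0,-34,-13,3,0,0,-45,-17,3,0,0,-45,-17,1,0,0,-45,-17,0,0,0,-45,-17,0,0],
  "squeeze": 25
}}

```text
time_s: 10.55
position: [0.4675, 0.111, 0.0076]
ee_rot: [-0.0, -0.184, 0.983, -0.001]
contact_force: [-1.3, -2.0, 3.3]
grip_width: 0.0218
```

```bash
python3 - <<'E'
from h import *
s=vision.get_image("side")[:,:,::-1]
cv2.imwrite("pics/p10.png",cv2.resize(cv2.convertScaleAbs(s[160:260,290:390],alpha=2.2),None,fx=5.5,fy=5.5,interpolation=cv2.INTER_CUBIC))
E
```

```text
(no output)
```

View pics/p10.png

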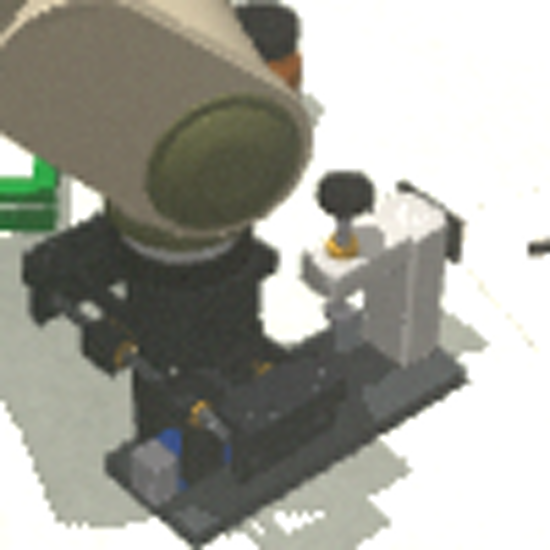

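>>> {"op": "jog_arm", "data": {
  "deltas": [60,0,0,0,0,60,0,0,0,0,60,0,0,20,0,60,0,0,60,0,60,0,0,110,0,60,0,0,110,0]
}}

```text
time_s: 11.35
position: [0.4692, 0.1111, 0.1205]
ee_rot: [0.003, -0.184, 0.983, -0.001]
contact_force: [1.2, 0.1, -0.8]
grip_width: 0.053
```

```bash
python3 - <<'E'
from h import *
s=vision.get_image("side")[:,:,::-1];cv2.imwrite("pics/s11.png",s)
for b in blobs(s,[95,110,50],[130,255,255],(280,200,390,265)): print(b[0],b[1],b[2].round(1).tolist())
cv2.imwrite("pics/p11.png",cv2.resize(cv2.convertScaleAbs(s[160:260,290:390],alpha=2.2),None,fx=5.5,fy=5.5,interpolation=cv2.INTER_CUBIC))
E
```

```text
210.0625 [331.08850293 236.62315283] [[317.6, 238.9], [339.0, 226.0], [344.6, 235.3], [323.2, 248.1]]
```

View pics/p11.png

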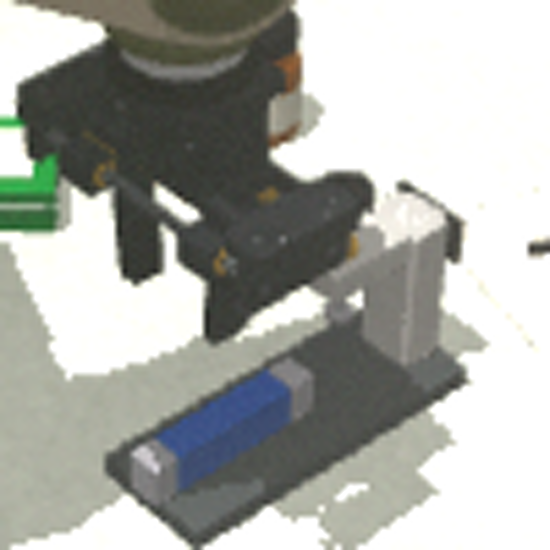

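```bash
python3 - <<'E'
from h import *
f=lambda c:onz("side",(np.array(c)+.5)/5.5-.5+[290,160],.043)
c=[f(k) for k in [(157,440),(180,463),(266,373),(293,390)]]
print(np.array(c)[:,:2],np.mean(c,0)); a=(c[0]+c[1])/2;b=(c[2]+c[3])/2
print(np.linalg.norm(b-a),np.arctan2(*(b-a)[[1,0]]))
E
```

```text
[[0.454721   0.11461048]
 [0.46047774 0.09346196]
 [0.53123986 0.14502684]
 [0.54035438 0.12673483]] [0.49669824 0.11995852 0.043     ]
0.0844332158207069 0.3867251102090571
```

The bar now lies clear of the foot on the base; the blue length measures 84 mm as it should, with its centre at (0.497, 0.120). Regrip at the centre, with the tips 15 mm above the bar's underside.

>>> {"op": "jog_arm", "data": {
  "deltas": [60,15,6,-20,0,60,27.5,10.5,-50,0,60,27.5,10.5,-85,0,60,27.5,10.5,-105,0,60,27.5,10.5,-111,0,60,27.5,10.5,-111,0,0,27.5,10.5,-111,0,0,27.5,10.5,-111,0,0,27.5,10.5,-111,0,0,27.5,10.5,-111,0],
  "squeeze": 20
}}

```text
time_s: 12.65
position: [0.4956, 0.1216, 0.0078]
ee_rot: [0.002, -0.184, 0.983, -0.001]
contact_force: [-1.0, 0.7, 2.6]
grip_width: 0.0218
```

>>> {"op": "jog_arm", "data": {
  "deltas": [40,0,0,0,0,40,0.5,0,3,0,40,0.5,0,3,0,0,0.5,0,3,0,0,0.5,0,3,0,0,0.5,0,3,0]
}}

```text
time_s: 13.4
position: [0.4961, 0.1216, 0.0108]
ee_rot: [0.002, -0.184, 0.983, -0.001]
contact_force: [-0.1, 0.6, 0.7]
grip_width: 0.0216
```

>>> {"op": "jog_arm", "data": {
  "deltas": [0,0,0,20,0,0,0,0,70,0,0,0,0,130,0,0,0,0,150,0,0,0,0,150,0]
}}

```text
time_s: 14.02
position: [0.4964, 0.1216, 0.1616]
ee_rot: [0.003, -0.184, 0.983, -0.001]
contact_force: [0.6, -0.3, -2.1]
grip_width: 0.0217
```

```bash
python3 - <<'E'
from h import *
s=vision.get_image("side")[:,:,::-1];cv2.imwrite("pics/s12.png",s)
cv2.imwrite("pics/p12.png",cv2.resize(cv2.convertScaleAbs(s[120:260,260:400],alpha=2.2),None,fx=4,fy=4,interpolation=cv2.INTER_CUBIC))
E
```

```text
(no output)
```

View pics/p12.png

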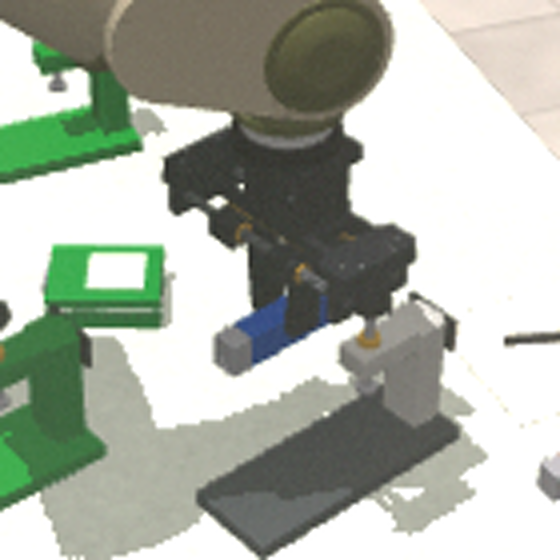

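The bar is held level and centrally. Now carry it over the blue slot and turn it by -0.85 rad.

>>> {"op": "jog_arm", "data": {
  "deltas": [0,12,-40,5,-0.12,0,25,-88,5,-0.26,0,38,-136,5,-0.4,0,52,-184,5,-0.54,0,65,-232,5,-0.68,0,76,-270,5,-0.78,0,85,-299,0,-0.85,0,85,-299,0,-0.85,0,85,-299,-5,-0.85,0,85,-299,-5,-0.85]
}}

```text
time_s: 15.32
position: [0.5803, -0.1762, 0.1544]
ee_rot: [-0.0, 0.237, 0.972, -0.001]
contact_force: [-0.3, 0.6, -2.0]
grip_width: 0.0217
```

```bash
python3 - <<'E'
from h import *
s=vision.get_image("side")[:,:,::-1];cv2.imwrite("pics/s13.png",s)
t=vision.get_image("top")[:,:,::-1];cv2.imwrite("pics/t13.png",t)
cv2.imwrite("pics/p13.png",np.hstack([cv2.resize(cv2.convertScaleAbs(s[200:360,350:460],alpha=1.8),(400,582),interpolation=cv2.INTER_CUBIC),cv2.resize(cv2.convertScaleAbs(t[120:240,350:450],alpha=1.8),(400,582),interpolation=cv2.INTER_CUBIC)]))
E
```

```text
(no output)
```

View pics/p13.png

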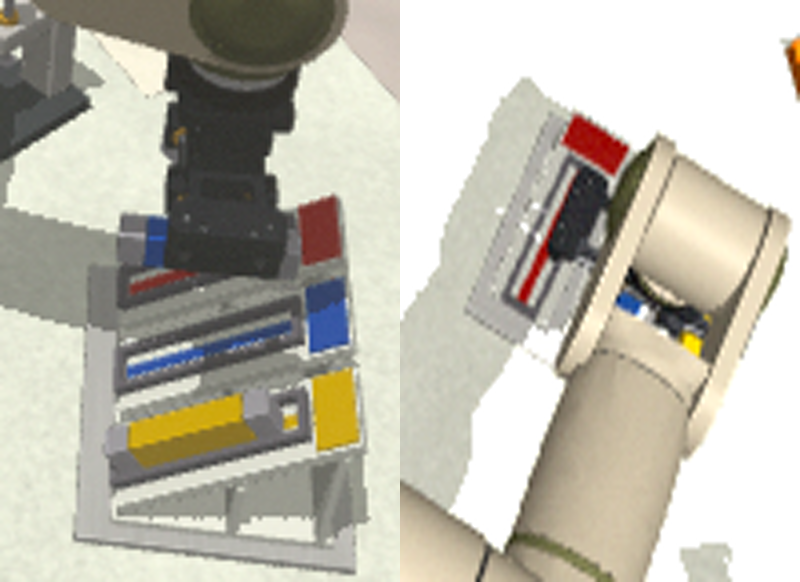

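Directly above, at the right yaw. Lower to just above the slot and check lateral alignment.

>>> {"op": "jog_arm", "data": {
  "deltas": [0,0,-1,-15,0,0,0,-1,-30,0,0,0,-1,-42,0,0,0,-1,-44,0,0,0,-1,-44,0]
}}

```text
time_s: 16.05
position: [0.5808, -0.1776, 0.1112]
ee_rot: [0.001, 0.237, 0.972, -0.001]
contact_force: [-0.3, 0.9, -1.0]
grip_width: 0.0216
```

```bash
python3 - <<'E'
from h import *
s=vision.get_image("side")[:,:,::-1];cv2.imwrite("pics/s14.png",s)
cv2.imwrite("pics/p14.png",cv2.resize(cv2.convertScaleAbs(s[235:335,365:465],alpha=1.8),None,fx=6,fy=6,interpolation=cv2.INTER_CUBIC))
E
```

```text
(no output)
```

View pics/p14.png

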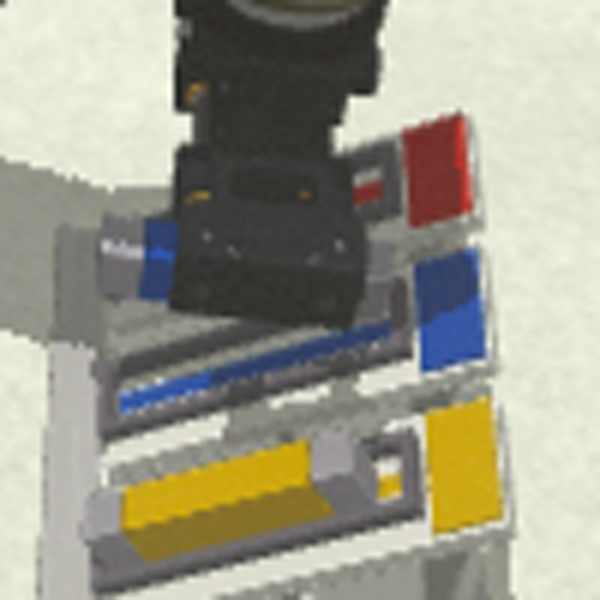

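```bash
python3 - <<'E'
from h import *
u=np.array([.887,-.462,0]);v=np.array([.462,.887,0]);T=np.array([.5808,-.1776,0])
c=lambda p:((np.array(p)+.5-[365,235])*6-.5).round(0)
for a in(-60,-42,60):
  for b in(-11,11):
    for z in(.116,.144):
      print(a,b,z,c(proj("side",T+a*u/1e3+b*v/1e3+[0,0,z])))
S=np.array([.593,-.184,.068]);n=np.array([-.545*.887,.545*.462,.839]);x=np.array([.839*.887,-.839*.462,.545])
for p in [(-66,-13.5,8),(66,-13.5,8),(-72,-19.5,8),(72,-19.5,8),(-72,19.5,8),(72,19.5,8),(66,13.5,8)]: print(p,c(proj("side",S+(p[0]*x+p[1]*v+p[2]*n)/1e3)))
E
python3 - <<'E'
import cv2
s=cv2.imread("pics/s14.png")
cv2.imwrite("pics/p14b.png",cv2.resize(cv2.convertScaleAbs(s[265:315,370:440],alpha=2),None,fx=11,fy=11,interpolation=cv2.INTER_CUBIC))
E
```

```text
-60 -11 0.116 [ 92. 295.]
-60 -11 0.144 [ 98. 250.]
-60 11 0.116 [ 93. 255.]
-60 11 0.144 [ 99. 211.]
-42 -11 0.116 [135. 299.]
-42 -11 0.144 [141. 255.]
-42 11 0.116 [136. 260.]
-42 11 0.144 [142. 215.]
60 -11 0.116 [381. 325.]
60 -11 0.144 [391. 280.]
60 11 0.116 [378. 284.]
60 11 0.144 [389. 240.]
(-66, -13.5, 8) [108. 419.]
(66, -13.5, 8) [391. 339.]
(-72, -19.5, 8) [ 96. 433.]
(72, -19.5, 8) [405. 346.]
(-72, 19.5, 8) [ 99. 363.]
(72, 19.5, 8) [400. 275.]
(66, 13.5, 8) [387. 289.]
```

View pics/p14b.png

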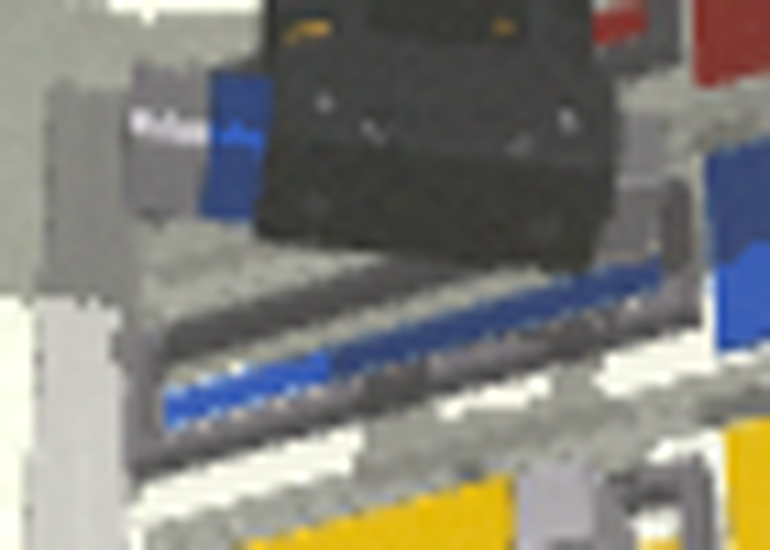

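Bar and slot both appear offset by the same +6 crop px, so they agree with each other along the slope, and laterally to about 1 mm. Now lower with a light grip so the bar pivots as its upper end meets the floor.

>>> {"op": "jog_arm", "data": {
  "deltas": [0,-0.3,-0.7,-8,0,0,-0.3,-0.7,-14,0,0,-0.3,-0.7,-18,0,0,-0.3,-0.7,-21,0,0,-0.3,-0.7,-24,0,0,-0.3,-0.7,-24,0],
  "squeeze": 8
}}

```text
time_s: 16.85
position: [0.5806, -0.1784, 0.0874]
ee_rot: [0.001, 0.237, 0.972, -0.001]
contact_force: [-1.9, 0.4, -1.3]
grip_width: 0.022
```

```bash
python3 - <<'E'
from h import *
s=vision.get_image("side")[:,:,::-1];cv2.imwrite("pics/s15.png",s)
cv2.imwrite("pics/p15.png",cv2.resize(cv2.convertScaleAbs(s[245:325,365:455],alpha=2),None,fx=7,fy=7,interpolation=cv2.INTER_CUBIC))
E
```

```text
(no output)
```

View pics/p15.png

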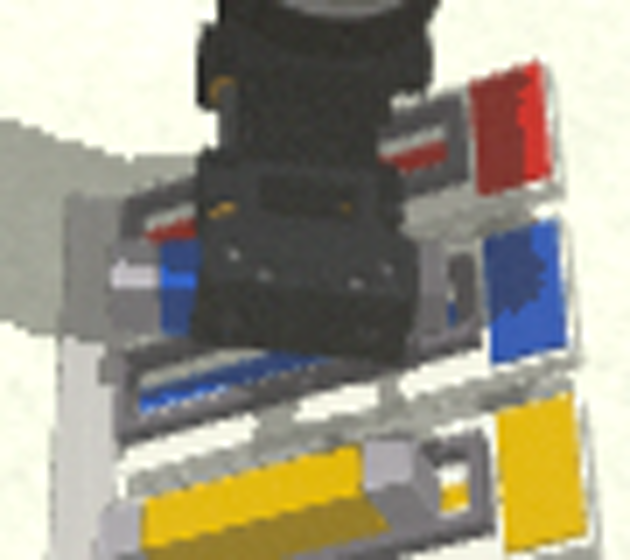

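>>> {"op": "jog_arm", "data": {
  "deltas": [0,0,0,-4,0,0,0,0,-8,0,0,0,0,-12,0,0,0,0,-14,0,0,0,0,-14,0]
}}

```text
time_s: 17.52
position: [0.5809, -0.1786, 0.0734]
ee_rot: [0.001, 0.237, 0.972, -0.002]
contact_force: [-0.0, 0.5, -2.0]
grip_width: 0.0219
```

```bash
python3 - <<'E'
from h import *
s=vision.get_image("side")[:,:,::-1];cv2.imwrite("pics/s16.png",s)
cv2.imwrite("pics/p16.png",cv2.resize(cv2.convertScaleAbs(s[245:325,365:455],alpha=2),None,fx=7,fy=7,interpolation=cv2.INTER_CUBIC))
E
```

```text
(no output)
```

View pics/p16.png

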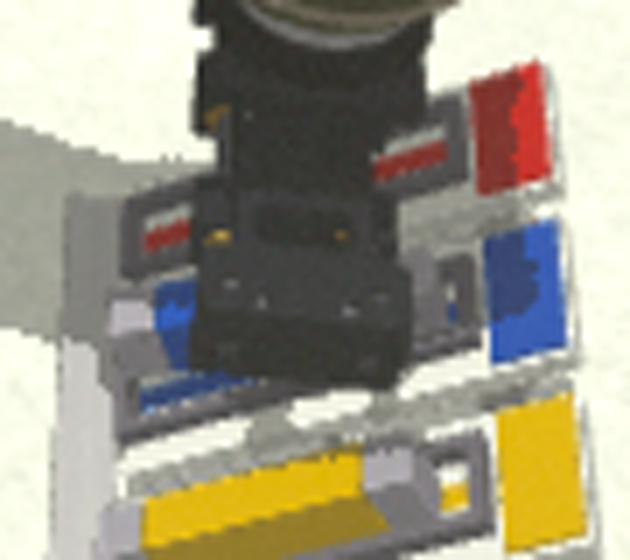

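The bar is tilting as planned: the upper end rests on the floor at (430,290) and the lower end is coming down at (130,340). Continuing.

>>> {"op": "jog_arm", "data": {
  "deltas": [0,0.5,0,-4,0,0,0.5,0,-7,0,0,0.5,0,-10,0,0,0.5,0,-12,0,0,0.5,0,-12,0]
}}

```text
time_s: 18.2
position: [0.5814, -0.1786, 0.0614]
ee_rot: [0.001, 0.237, 0.972, -0.002]
contact_force: [-0.7, 0.7, -1.6]
grip_width: 0.0222
```

```bash
python3 - <<'E'
from h import *
s=vision.get_image("side")[:,:,::-1];cv2.imwrite("pics/s17.png",s)
cv2.imwrite("pics/p17.png",cv2.resize(cv2.convertScaleAbs(s[245:325,365:455],alpha=2),None,fx=7,fy=7,interpolation=cv2.INTER_CUBIC))
E
```

```text
(no output)
```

View pics/p17.png

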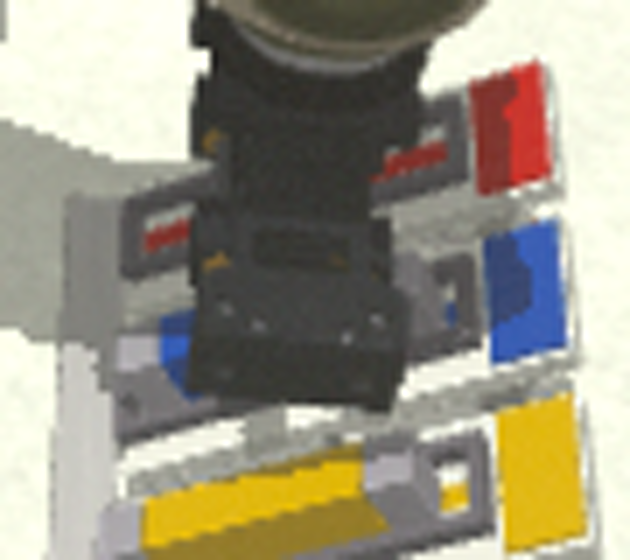

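>>> {"op": "jog_arm", "data": {
  "deltas": [0,0.5,0,-1.5,0,0,0.5,0,-2.5,0,0,0.5,0,-2.5,0]
}}

```text
time_s: 18.62
position: [0.5819, -0.1787, 0.0596]
ee_rot: [0.002, 0.237, 0.972, -0.002]
contact_force: [-2.6, 0.6, 5.2]
grip_width: 0.0222
```

```bash
python3 - <<'E'
from h import *
s=vision.get_image("side")[:,:,::-1];cv2.imwrite("pics/s18.png",s)
cv2.imwrite("pics/p18.png",cv2.resize(cv2.convertScaleAbs(s[265:325,370:450],alpha=2),None,fx=9.5,fy=9.5,interpolation=cv2.INTER_CUBIC))
E
```

```text
(no output)
```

View pics/p18.png

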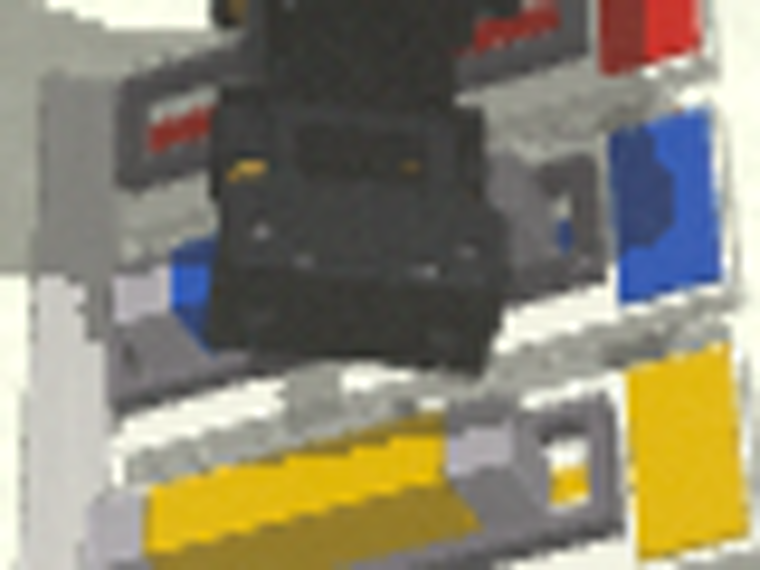

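```bash
python3 - <<'E'
from h import *
v=np.array([.462,.887,0]);S=np.array([.593,-.184,.068]);n=np.array([-.545*.887,.545*.462,.839]);x=np.array([.839*.887,-.839*.462,.545])
c=lambda p:((np.array(p)+.5-[370,265])*9.5-.5).round(0)
for nm,p in [("rim lo near out",(-72,-19.5,8)),("rim hi near out",(72,-19.5,8)),("rim hi far out",(72,19.5,8)),("bar lo near top",(-60,-11,28)),("bar lo far top",(-60,11,28)),("blue lo near top",(-42,-11,28)),("blue lo far top",(-42,11,28)),("bar hi near top",(60,-11,28)),("bar hi far top",(60,11,28)),("bar hi near bot",(60,-11,0)),("rim hi in near",(66,-13.5,0)),("label?",(80,0,8))]:
  print(nm,c(proj("side",S+(p[0]*x+p[1]*v+p[2]*n)/1e3)))
print("per mm x",9.5*(proj("side",S+x*.01)-proj("side",S))/10,"v",9.5*(proj("side",S+v*.01)-proj("side",S))/10,"n",9.5*(proj("side",S+n*.01)-proj("side",S))/10)
E
```

```text
rim lo near out [105. 401.]
rim hi near out [594. 264.]
rim hi far out [586. 150.]
bar lo near top [110. 323.]
bar lo far top [112. 260.]
blue lo near top [169. 306.]
blue lo far top [170. 243.]
bar hi near top [517. 205.]
bar hi far top [514. 141.]
bar hi near bot [562. 269.]
rim hi in near [584. 270.]
label? [618. 198.]
per mm x [ 3.35859738 -0.95716094] v [-0.04797207 -2.85741339] n [-1.63611037 -2.18875208]
```

>>> {"op": "jog_arm", "data": {
  "deltas": [0,0.5,0,-1,0,0,0.5,0,-1.5,0,0,0.5,0,-1.5,0]
}}

```text
time_s: 19.05
position: [0.5823, -0.1789, 0.0592]
ee_rot: [0.002, 0.237, 0.972, -0.002]
contact_force: [-5.7, 0.5, 7.7]
grip_width: 0.0216
```

Firm contact along the floor normal, and z is at the predicted seated value. Relieve, open part way, hold, and go straight up.

>>> {"op": "jog_arm", "data": {
  "deltas": [0,0,0,0,0,0,0,0,0,0,45,0,0,0,0,45,0,0,0,0,45,0,0,0,0,45,0,0,0,0,45,0,0,10,0,45,0,0,40,0,45,0,0,90,0,45,0,0,140,0,45,0,0,140,0]
}}

```text
time_s: 20.42
position: [0.5836, -0.1794, 0.204]
ee_rot: [0.006, 0.237, 0.972, -0.003]
contact_force: [0.1, -0.3, -0.2]
grip_width: 0.0398
```

>>> {"op": "jog_arm", "data": {
  "deltas": [45,-50,40,0,0,45,-90,90,10,0,45,-130,150,10,0,45,-160,210,10,0,45,-180,270,10,0,45,-190,330,10,0,45,-190,330,10,0,45,-190,330,10,0]
}}

```text
time_s: 21.42
position: [0.3929, 0.1513, 0.2135]
ee_rot: [0.006, 0.236, 0.972, -0.003]
contact_force: [0.3, -0.6, 0.5]
grip_width: 0.0396
```

```bash
python3 - <<'E'
from h import *
s=vision.get_image("side")[:,:,::-1];cv2.imwrite("pics/s19.png",s)
t=vision.get_image("top")[:,:,::-1];cv2.imwrite("pics/t19.png",t)
cv2.imwrite("pics/p19.png",np.hstack([cv2.resize(cv2.convertScaleAbs(s[245:335,365:455],alpha=1.8),(400,400),interpolation=cv2.INTER_CUBIC),cv2.resize(cv2.convertScaleAbs(t[130:220,365:455],alpha=1.8),(400,400),interpolation=cv2.INTER_CUBIC)]))
cv2.imwrite("pics/q19.png",np.vstack([s[60:360],t[90:290]]))
B=([95,110,50],[130,255,255])
for n,i,bx in(("top",t,(360,140,455,215)),("side",s,(365,245,455,330))):
  for b in blobs(i,*B,bx): print(n,b[0],b[1].round(2),b[2].round(1).tolist())
E
```

```text
top 118.90625 [404.23 181.34] [[396.2, 188.4], [406.9, 170.7], [412.4, 174.1], [401.7, 191.7]]
top 98.125 [416.74 159.09] [[408.3, 158.8], [411.4, 152.5], [425.3, 159.5], [422.2, 165.8]]
side 335.65625 [401.35 292.57] [[384.0, 291.7], [415.0, 282.5], [418.4, 293.9], [387.4, 303.1]]
side 177.5 [439.35 286.29] [[433.2, 277.4], [443.9, 276.4], [445.6, 295.3], [434.9, 296.3]]
side 6.375 [427.93 289.67] [[425.8, 288.9], [429.2, 288.0], [429.9, 290.4], [426.5, 291.4]]
```

View pics/p19.png

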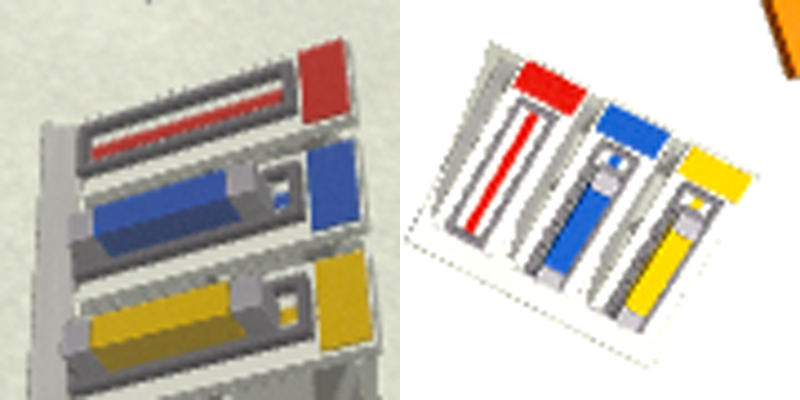

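View pics/q19.png

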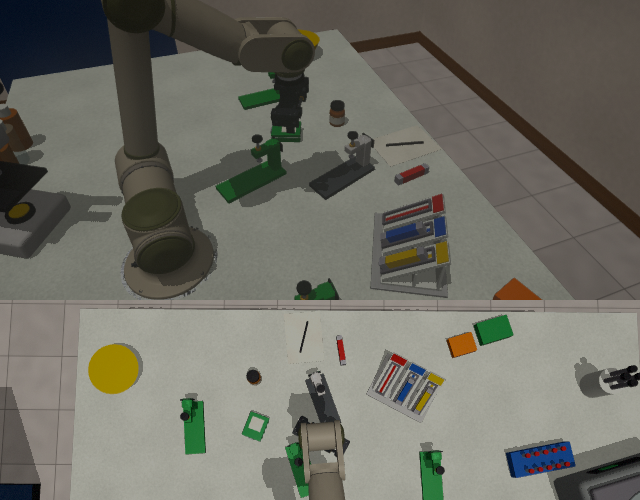

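```bash
python3 - <<'E'
from h import *
v=np.array([.462,.887,0]);S=np.array([.593,-.184,.068]);n=np.array([-.545*.887,.545*.462,.839]);x=np.array([.839*.887,-.839*.462,.545])
t=cv2.imread("pics/t19.png")
def loc(uv,S):
    o,d=ray("top",uv);P0=S+.028*n;k=(P0-o)@n/(d@n);q=o+k*d-S;return (q@x*1e3).round(1),(q@v*1e3).round(1)
print("blue",loc([404.3,181.2],S))
b=blobs(t,[20,130,60],[35,255,255],(420,165,450,215))[0]
print(b[0],b[2].mean(0),"yellow",loc(b[2].mean(0),S-.08*v))
r=lambda q:np.arctan2(*( (q[1]-q[0])[::-1]))
bl=blobs(t,[95,110,50],[130,255,255],(360,165,430,215))[0]
print(r(bl[2]),r(b[2]))
c=[onz("side",[352.36,195.04],.155)]
s=cv2.imread("pics/s19.png")
for b in blobs(s,[0,0,0],[180,255,38],(335,180,380,220)): print("knob",b[0],b[1])
E
```

```text
blue (np.float64(-3.5), np.float64(0.4))
97.4375 [435.41857898 168.93692678] yellow (np.float64(99.1), np.float64(4.0))
-1.0255690593270557 -1.076854746185296
knob 50.8125 [352.32759328 195.09342968]
knob 8.625 [371.92934783 203.09782609]
```

The bar lies in the blue slot at about x -3.5 mm, y +0.4 mm. The knob is back at its starting pixel and the bystanders are unmoved, so I'm handing in.

```bash
python3 -c "
from cell import ticket
print(ticket.sign_off())"
```

```text
the job is handed in; nothing more can be done
None
```

The job is done and handed in at about 21.5 s of the 51 s allowed; sign-off gave no verdict.

**What I did**
- **Press:** I pressed the knob until the force rose from about 3 N to 10 N with the foot on the bar. I held it there for over half a second, then let it spring back.
- **Draw out:** I drew the bar 48 mm out from under the foot, set it down on the gauge's base and regripped it at its centre.
- **Placing:** I lowered it into the blue slot with a light grip, so it pivoted onto the slope. It met the floor with about 8 N, roughly square to the slope, before I opened the fingers.

**Last checks**
- **Bar:** it measures about 3.5 mm down-slope and 0.4 mm across from the slot's centre. I judged its height and tilt only by eye: it sits in its slot just as the yellow bar does in its own.
- **Gauge foot:** the knob is back at its starting pixel.
- **Bystanders:** the red bar, yellow bar, jar and slide box look unmoved in both views. I did not measure them.
- **Arm:** it is clear of everything.

**What disagreed**
- **Finger tips:** they sit about 20 mm above the reported TCP. The knob contact and the camera views agreed on this, so I corrected for it in every later move.
- **Yellow bar check:** measuring the yellow bar for comparison failed, because the colour mask picked up its label instead.

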